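# Latch both clamps of a drone-shell screw fixture open

## Task

The shell in the screw fixture is finished: open both clamps so that it can be taken out. Push each orange tab outward against its spring until its pin drops in behind the brass tooth, then let it spring back so that it stays latched half open. Push only on the inner faces of the tabs, do not grip them or touch the black pin knobs, leave the shell and the things lying around where they are, and finish clear of everything.

Things in the scene. Friction and masses are not known exactly. Their poses are not given: they have to be found in the camera images.
- fixture: fixed screw fixture: aluminium plate 170 (its x) x 330 (its y) x 15 mm, origin at the centre of its underside, on the work surface. Two clamp slides move along its y axis, the left one to +y, the right one to -y. At y = +-130 mm blue guides (60 x 30 mm, 64 mm high) straddle them. Between the tabs nothing is higher than 45 mm above the work surface
- tab_left (a point): point on the inner face (towards the nest) of the left orange push tab, pushed to fixture +y. The tab is an upright plate 100 mm wide (fixture x), 30 to 92 mm above the work surface, 10 mm thick with the dark steel backing on its outer face, which must not be touched. The point is mid-width, 70 mm above the work surface and, clamp closed, 60 mm from the fixture's centre. Moves with the clamp
- tab_right (a point): the same for the right tab, which is pushed to fixture -y
- clamp_left (a joint): left clamp slide, m: 0 closed (start), grows outward, hard stop at 0.045 (harmless). A spring pulls it back to 0: 4.4 N at 0, 9.4 N at the stop; lifting the pin takes some 3 N more, moving 25 N per m/s. Past about 0.032 the pin has dropped in; let go from there, the slide returns to 0.030 and stays latched. Let go earlier, it springs shut
- clamp_right (a joint): the same for the right clamp slide
- pin_left: vertical spring pin of the left clamp, in the blue guide, with a black knob of 18 mm diameter, knob top 82 mm above the work surface, up to 12 mm more while lifted by the tooth; origin: its lower tip. Must not be touched
- pin_right: the same for the right clamp
- shell_mid (a point): centre of the finished light grey drone shell, 104 x 82 x 24 mm with four brass-topped motor mounts at the corners, lying loose in the nest, its top 43 mm (mounts 45 mm) above the work surface. To be left alone
- tray_mid (a point): centre of a loose blue screw tray 100 x 75 x 35 mm, to be left alone
- motor_mid (a point): centre of a small loose motor, 32 mm diameter, 30 mm high, to be left alone
- tape_mid (a point): centre of a loose yellow tape roll, 84 mm diameter, 24 mm high, to be left alone

How it is judged:
On the way:
1. one of the clamps has been pushed out past its pin and has come back to rest at mid position (((value of joint clamp_left between 0.027 and 0.032 m and contact force between the fingers and anything else below 0.3 N) or (value of joint clamp_right between 0.027 and 0.032 m and contact force between the fingers and anything else below 0.3 N))), for 0.2 s.
At the end, for the whole second after the job is handed in: both clamps stand still, latched on their pins at mid position (0.030 m, within 3 mm); the shell is within 6 mm and tray, motor and tape are within 15 mm of where they started (value of joint clamp_left between 0.027 and 0.033 m and value of joint clamp_right between 0.027 and 0.033 m and velocity of joint clamp_left between -0.005 and 0.005 m/s and velocity of joint clamp_right between -0.005 and 0.005 m/s and distance of shell_mid from where it was at the start of the episode below 0.006 m and distance of each of tray_mid, motor_mid, tape_mid from where it was at the start of the episode below 0.015 m); the robot touches nothing.
It fails at once if a tab gripped or its back touched (contact force between the fingers and clamp_left_c5 above 1 N or contact force between the fingers and clamp_right_c5 above 1 N).
It fails at once if a pin touched by the robot (contact force between any of the fingers, the arm and pin_left above 1 N or contact force between any of the fingers, the arm and pin_right above 1 N).
It fails at once if the shell moved or lifted by more than 10 mm (distance of shell_mid from where it was at the start of the episode above 0.01 m).
It fails at once if tray, motor or tape moved or lifted by more than 20 mm (distance of any of tray_mid, motor_mid, tape_mid from where it was at the start of the episode above 0.02 m).
It also fails if it takes over 45 s, if anything falls off the work surface, if the arm or the gripper's body presses on something with over 40 N, if the wrist force passes 120 N, or if a joint passes its speed limit or range.

## Robot

A 6-joint arm with a two-finger parallel gripper is mounted at the origin on the work surface. World frame = base frame: x ahead of the robot, y to its left, z up, the work surface at z = 0. Lengths are in m, angles in rad, forces in N, time in s.
With the tool pointing down it reaches from about 0.325 to 0.775 m from the base axis. Payload 5.5 kg.
Tool frame: the origin (TCP) lies at the very end of the fingers, on their centre line; the grasp point (between the pads) lies 19 mm behind it; y points along the fingers, x is the direction in which the jaws open and shut, and the axes are right-handed (so a half turn about y gives the same grasp; the last joint's range is limited). The gripper opens to 88 mm and grips with 3 to 60 N. Pads are 20 mm wide; open, the fingers measure 115 mm over their backs; the gripper's body (75 mm by 178 mm) begins 61 mm behind the grasp point.
Start: joints at [1.156, 0.091, 1.231, -0, 1.82, -0.057], TCP at [0.21, 0.562, 0.19] pointing down, gripper open.
Joint ranges: [-2.87, 2.87], [-0.86, 2.18], [0.17, 2.46], [-1.51, 4.65], [0.06, 2.69], [-2.65, 2.65]. Speed limits (rad/s): [2.57, 2.57, 3.01, 3.14, 3.14, 3.14].

## Interface

Orientations are given as [roll, pitch, yaw] about the fixed x, y, z axes, in that order (R = Rz(yaw) Ry(pitch) Rx(roll)).
In Python, from cell import env gives the robot as it stands.
- The arm moves only by the tool apply_moves, never from a script. Its argument "commands" is a list of rows, each a list of 3 entries, a list of its own where there are three numbers: the finger opening in m, from 0 to 0.0878, then the shift along the tool's x, y, z in m, then the turn, a rotation vector about the tool's x, y, z in rad. In form: [[jaw, [x, y, z], [wx, wy, wz]], ...]. A call has 1 to 20 rows; each row is the pose to reach, as a shift and turn from the pose commanded when the call began, along the tool's axes at that moment; what a row does not reach only later rows make up. A row lasts 1/12 s, in which the tool goes at most 41.7 mm and 7.16 degrees, less where a joint would pass 70% of its speed; a pose out of reach is approached as far as the arm can. A call with a gripper value outside its range is refused whole. The fingers move at their own pace and stop on an object; "newtons" is the grip in N (left out, the last holds). Time passes only in rows, so rows that repeat a pose let the fingers close. It gives the time, the measured TCP pose, the force and the opening at its end, in the units of the state.
- env.sense(): the state, without advancing time (a new reading comes with each control period).
- env.capture(name): name is "scene" or "side" or "wrist"; returns a dict with "color" (420x560x3 uint8, blue, green, red), "fovy" (degrees; the focal length in pixels is half the picture's height over the tangent of half this angle, whatever the lens; pixels are square), "cx", "cy" (the principal point, pixels), "camera_from_world" (4x4, takes a point from world to camera coordinates). Camera axes: x right, y down, z forward; pixel columns grow to the right and rows downward; lengths in m; the calibration is good to about 2 mm. A picture is of the moment at which its call begins. There is no depth.
- env.finish_job(): hands the job in, once; it reports no verdict.
Trained networks look in a picture, given as the dict that the camera call returned (one of the last four; its "shot" number tells which), for a name from the list of things; names that differ only in an ending like _2 or _b are one class to them, and where a whole thing is asked for, a point or a joint stands for the part that bears it (a point fixed in the world has none). Each returns a list of dicts, best first, with "score" (0 to 1); they miss things now and then, are a little off and sometimes report something else, mostly with a low value. They report only what shows in the picture. A call takes as long as a camera call.
- env.find_in(label, picture): "rect" ([centre column, centre row, width, height] in pixels, round what is visible of it).
- env.place_of(label, picture): "pixel" ([row, column] in pixels: a listed point, or the origin of a listed thing).
The state is a dict: "t": time; "q": joint angles; "qvel": joint speeds; "tau": joint torques, N m; "position": TCP position; "eef_rot": TCP orientation; "contact_force": force on the tool from outside, world axes, zero at the start; "moment": the same for the moment, N m; "opening": opening from 0.0 (shut) to 1.0 (fully open).
Only numpy, scipy, OpenCV 4.12 (cv2) and the standard library are available. Lean on these libraries where they do the work, as an engineer would, in place of code of your own. Each camera call takes 0.05 s, during which the arm holds its last target.

## Working session

There is one attempt and no reset: what is moved stays moved. The work goes in short steps, Python scripts to look and compute and a tool call to move; the robot and the scene stay as the last step left them, time stands still between calls to the robot, and variables do not carry over. Pictures are saved under pics/ and viewed, and the job is handed in when it is done.

Besides the shell and the picture viewer there is one more tool, called by a JSON object that holds its "method" and its "body". apply_moves: Moves the arm, as the interface text tells. Its arguments: {"type":"object","properties":{"commands":{"type":"array","items":{"type":"array"}},"newtons":{"type":"number"}},"required":["commands"]}

```bash
mkdir -p pics; ls; cat > h.py <<'E'
import numpy as np,cv2
from cell import env
def ray(p,px):
    f=p["color"].shape[0]/2/np.tan(np.radians(p["fovy"])/2)
    T=np.array(p["camera_from_world"]);R=T[:3,:3];t=T[:3,3]
    d=R.T@np.array([(px[1]-p["cx"])/f,(px[0]-p["cy"])/f,1]);return -R.T@t,d
def atz(p,px,z):
    o,d=ray(p,px);return o+d*(z-o[2])/d[2]
def proj(p,X):
    f=p["color"].shape[0]/2/np.tan(np.radians(p["fovy"])/2)
    T=np.array(p["camera_from_world"]);c=T[:3,:3]@X+T[:3,3]
    return [f*c[1]/c[2]+p["cy"],f*c[0]/c[2]+p["cx"]]
E
python3 - <<'E'
from h import *
np.set_printoptions(precision=4,suppress=True)
s=env.sense();print(s)
Z=dict(tab_left=.07,tab_right=.07,pin_left=None,pin_right=None,fixture=0,shell_mid=.031,tray_mid=.0175,motor_mid=.015,tape_mid=.012)
for n in ["scene","side"]:
    p=env.capture(n);cv2.imwrite(f"pics/{n}0.png",p["color"])
    print(n,p["fovy"],ray(p,[p["cy"],p["cx"]]))
    for l,z in Z.items():
        for r in env.place_of(l,p)[:2]:
            print(n,l,r["score"],np.array(r["pixel"]),atz(p,r["pixel"],z if z is not None else .04))
E
```

```text
pics
{'t': 0.0, 'q': array([ 1.1563,  0.0919,  1.2319,  0.    ,  1.8198, -0.0567]), 'qvel': array([-0.0002,  0.0018, -0.0003, -0.0004, -0.    , -0.0007]), 'tau': array([ -0.0003, -44.6435, -40.6462,   0.0698,   0.029 ,  -0.0001]), 'position': array([0.21  , 0.5617, 0.189 ]), 'eef_rot': array([-1.5707,  0.002 ,  1.213 ]), 'contact_force': array([-0.7702, -0.256 , -0.145 ]), 'moment': array([ 0.0277, -0.0198,  0.0334]), 'opening': 1.0024161150683746}
scene 44.40184365604685 (array([1.0305, 0.405 , 0.8435]), array([-0.4173, -0.4082, -0.8119]))
scene tab_left 0.7 [154.1 284.3] [ 0.5307 -0.057   0.07  ]
scene tab_right 0.73 [115.6 252.6] [ 0.5007 -0.1794  0.07  ]
scene tab_right 0.19 [115.5 234. ] [ 0.5283 -0.2074  0.07  ]
scene pin_left 0.51 [187.9 305.8] [0.5447 0.0165 0.04  ]
scene pin_right 0.59 [182.4 204.6] [ 0.6766 -0.1348  0.04  ]
scene pin_right 0.5 [113.1 233.9] [ 0.504  -0.2368  0.04  ]
scene fixture 0.58 [157.6 267.1] [ 0.519  -0.1181  0.    ]
scene fixture 0.34 [183.3 204. ] [ 0.6614 -0.1608  0.    ]
scene shell_mid 0.79 [146.1 267.3] [ 0.5149 -0.1214  0.031 ]
scene tray_mid 0.92 [182.7 202.3] [ 0.6705 -0.1527  0.0175]
scene motor_mid 0.58 [187.4 304. ] [0.5312 0.0009 0.015 ]
scene tape_mid 0.79 [235.2 233.6] [ 0.7089 -0.0172  0.012 ]
scene tape_mid 0.5 [187.  305.1] [0.5271 0.0003 0.012 ]
side 44.61464071465846 (array([ 0.393 , -0.7621,  0.6647]), array([ 0.2482,  0.7816, -0.5722]))
side tab_left 0.76 [245.1 242.5] [ 0.5328 -0.053   0.07  ]
side tab_left 0.63 [238.9 321.4] [ 0.6737 -0.0858  0.07  ]
side tab_right 0.94 [294.3 248. ] [ 0.51   -0.1764  0.07  ]
side fixture 0.78 [297.6 246. ] [ 0.5182 -0.1142  0.    ]
side shell_mid 0.73 [285.2 247.3] [ 0.5223 -0.1161  0.031 ]
side tray_mid 0.87 [280.4 333.3] [ 0.6746 -0.1435  0.0175]
side motor_mid 0.68 [337.8 351.7] [ 0.6522 -0.2724  0.015 ]
side tape_mid 0.73 [239.3 324.1] [ 0.7056 -0.0229  0.012 ]
```

View pics/scene0.png

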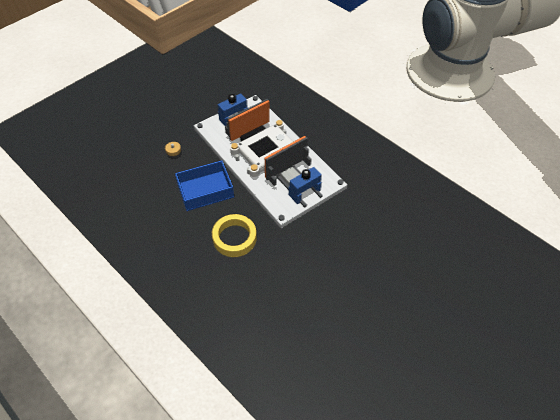

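View pics/side0.png

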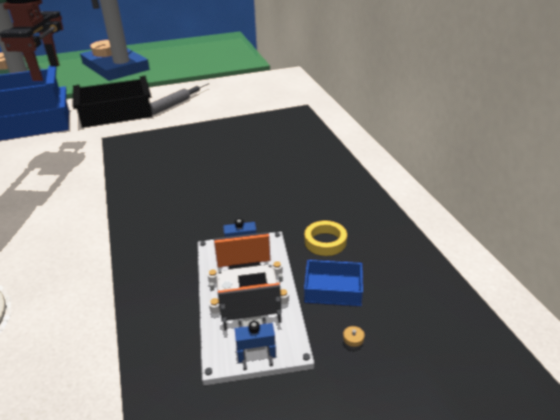

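```bash
python3 - <<'E'
from h import *
np.set_printoptions(precision=4,suppress=True)
for n in ["scene","side"]:
    p=env.capture(n)
    cv2.imwrite(f"pics/{n}1.png",cv2.resize(p["color"][80:240,170:370] if n=="scene" else p["color"][210:390,170:370],None,fx=3.3,fy=3.3,interpolation=2))
    C=[[126,195],[224,282],[184,346],[96,258]] if n=="scene" else [[241,199],[377,207],[366,310],[234,283]]
    for c in C: print(n,atz(p,c,.015))
    for c in ([[173,306],[98,232]] if n=="scene" else [[223,239],[326,254.]]): print(n,atz(p,c,.075))
E
```

```text
scene [ 0.5763 -0.288   0.015 ]
scene [0.6267 0.0316 0.015 ]
scene [0.4641 0.0557 0.015 ]
scene [ 0.4095 -0.2586  0.015 ]
scene [0.539  0.0091 0.075 ]
scene [ 0.4986 -0.2457  0.075 ]
side [0.4666 0.0553 0.015 ]
side [ 0.4184 -0.2674  0.015 ]
side [ 0.5702 -0.3005  0.015 ]
side [0.6323 0.0183 0.015 ]
side [0.5419 0.0072 0.075 ]
side [ 0.5003 -0.2482  0.075 ]
```

View pics/scene1.png

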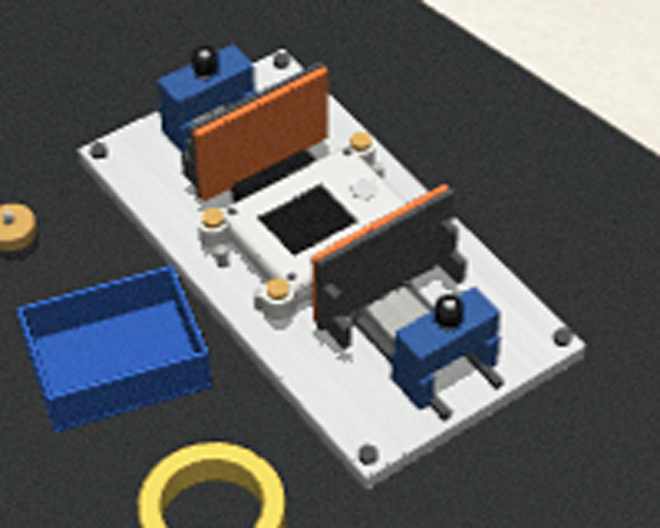

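View pics/side1.png

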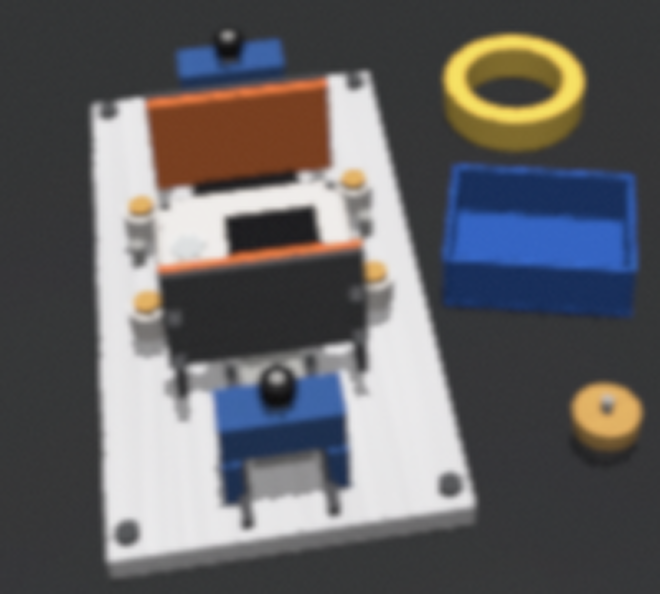

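{"method": "apply_moves", "body": {"commands": [[0,[-0.529,0,-0.529],[0,1.373,0]],[0,[-0.529,0,-0.529],[0,1.373,0]],[0,[-0.529,0,-0.529],[0,1.373,0]],[0,[-0.529,0,-0.529],[0,1.373,0]],[0,[-0.529,0,-0.529],[0,1.373,0]],[0,[-0.529,0,-0.529],[0,1.373,0]],[0,[-0.529,0,-0.529],[0,1.373,0]],[0,[-0.529,0,-0.529],[0,1.373,0]],[0,[-0.529,0,-0.529],[0,1.373,0]],[0,[-0.529,0,-0.529],[0,1.373,0]],[0,[-0.529,0,-0.529],[0,1.373,0]],[0,[-0.529,0,-0.529],[0,1.373,0]],[0,[-0.529,0,-0.529],[0,1.373,0]],[0,[-0.529,0,-0.529],[0,1.373,0]],[0,[-0.529,0,-0.529],[0,1.373,0]],[0,[-0.529,0,-0.529],[0,1.373,0]],[0,[-0.529,0,-0.529],[0,1.373,0]],[0,[-0.529,0,-0.529],[0,1.373,0]],[0,[-0.529,0,-0.529],[0,1.373,0]],[0,[-0.529,0,-0.529],[0,1.373,0]]]}}

```text
t: 2.77
position: [0.5204, -0.1205, 0.189]
eef_rot: [-1.57, 0.002, -0.163]
contact_force: [0.3, 0.0, 1.0]
opening: 0.0
```

```bash
python3 - <<'E'
from h import *
np.set_printoptions(precision=4,suppress=True)
ps={}
for n in ["wrist","side"]:
    p=env.capture(n);ps[n]=p;cv2.imwrite(f"pics/{n}2.png",p["color"])
p=ps["wrist"];print(ray(p,[p["cy"],p["cx"]]))
for l,z in dict(tab_left=.07,tab_right=.07,shell_mid=.031,fixture=0).items():
    for n in ps:
        for r in env.place_of(l,ps[n])[:2]: print(n,l,r["score"],np.array(r["pixel"]),atz(ps[n],r["pixel"],z))
E
```

```text
(array([ 0.5324, -0.0463,  0.3843]), array([-0.047 , -0.2706, -0.9615]))
wrist tab_left 0.84 [131.3 278. ] [ 0.5288 -0.0624  0.07  ]
side tab_left 0.9 [247.3 241.9] [ 0.5303 -0.0586  0.07  ]
wrist tab_right 0.96 [265.4 279.4] [ 0.5107 -0.1795  0.07  ]
side tab_right 0.61 [295.1 249.2] [ 0.5113 -0.1788  0.07  ]
wrist shell_mid 0.6 [191.2 274.3] [ 0.5157 -0.1193  0.031 ]
side shell_mid 0.8 [284.9 248.6] [ 0.5246 -0.1162  0.031 ]
side fixture 0.57 [298.2 246.8] [ 0.5192 -0.1161  0.    ]
```

View pics/wrist2.png

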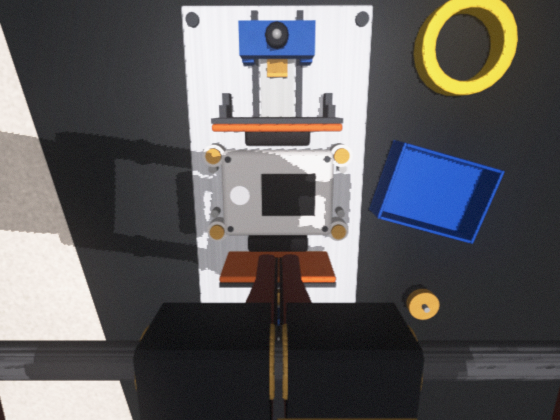

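View pics/side2.png

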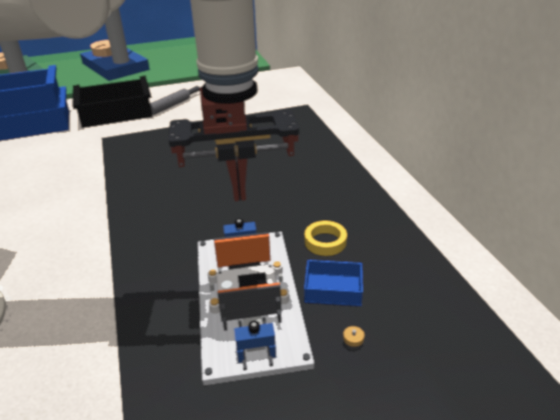

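{"method": "apply_moves", "body": {"commands": [[0,[0,0.04,0],[0,0,0]],[0,[0,0.08,0],[0,0,0]],[0,[0,0.11,0],[0,0,0]],[0,[0,0.125,0],[0,0,0]],[0,[0,0.125,0],[0,0,0]],[0,[0,0.125,0.02],[0,0,0]],[0,[0,0.125,0.035],[0,0,0]],[0,[0,0.125,0.035],[0,0,0]],[0,[0,0.125,0.035],[0,0,0]]]}}

```text
t: 4.02
position: [0.5268, -0.0839, 0.0669]
eef_rot: [-1.571, -0.002, -0.158]
contact_force: [0.1, 0.3, 1.0]
opening: 0.004
```

```bash
python3 - <<'E'
from h import *
p=env.capture("wrist");cv2.imwrite("pics/wrist3.png",p["color"])
p=env.capture("side");cv2.imwrite("pics/side3.png",cv2.resize(p["color"][130:390,130:390],None,fx=2.3,fy=2.3))
E
```

```text
(no output)
```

View pics/wrist3.png

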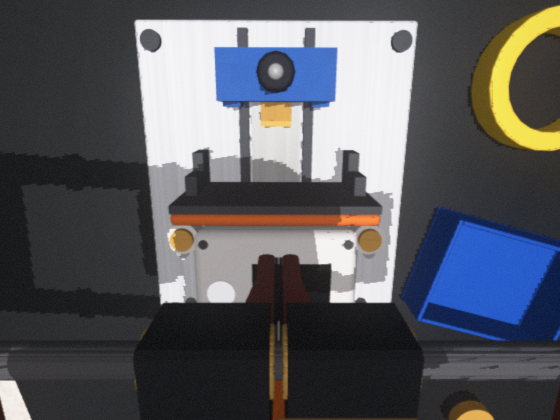

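View pics/side3.png

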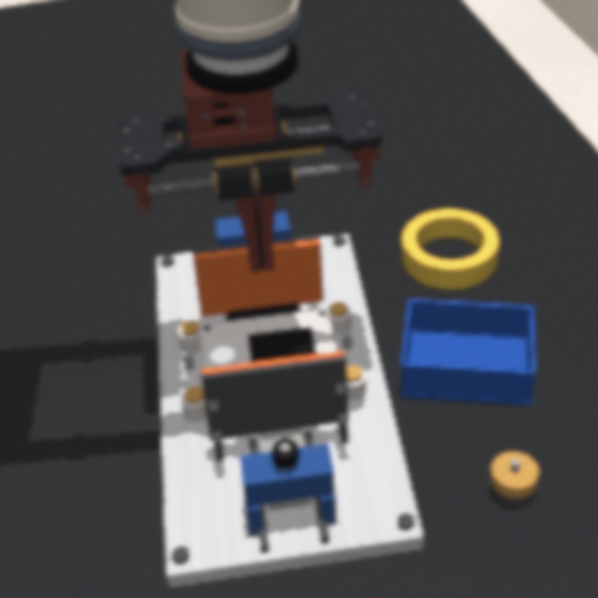

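{"method": "apply_moves", "body": {"commands": [[0,[0,0,0.006],[0,0,0]],[0,[0,0,0.012],[0,0,0]],[0,[0,0,0.018],[0,0,0]],[0,[0,0,0.024],[0,0,0]],[0,[0,0,0.024],[0,0,0]],[0,[0,0,0.024],[0,0,0]]]}}

```text
t: 4.62
position: [0.5298, -0.0601, 0.0651]
eef_rot: [-1.571, 0.0, -0.159]
contact_force: [0.4, -0.1, -0.1]
opening: 0.004
```

```bash
python3 - <<'E'
from h import *
print(env.sense()["contact_force"],env.sense()["position"])
p=env.capture("wrist");cv2.imwrite("pics/wrist4.png",p["color"])
for l in("tab_left",): print([(r["score"],atz(p,r["pixel"],.07)) for r in env.place_of(l,p)])
E
```

```text
[ 0.38365907 -0.07963703 -0.08829934] [ 0.52977907 -0.0601094   0.06507781]
[(0.95, array([ 0.52852283, -0.06076761,  0.07      ]))]
```

View pics/wrist4.png

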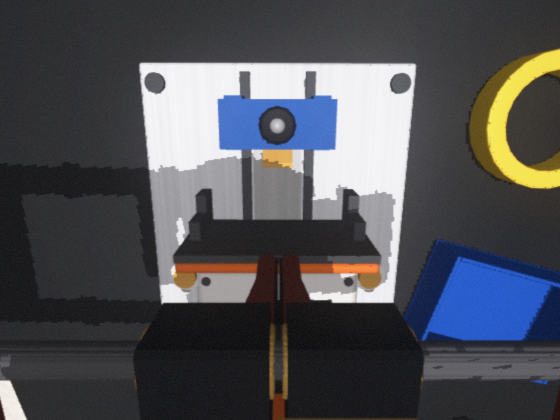

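```bash
python3 - <<'E'
from h import *
p=env.capture("wrist");q=env.capture("side")
cv2.imwrite("pics/w5.png",cv2.resize(p["color"][190:310,180:380],None,fx=4,fy=4,interpolation=2))
cv2.imwrite("pics/s5.png",cv2.resize(q["color"][150:350,180:310],None,fx=3,fy=3,interpolation=2))
c=np.array([.52,-.12,0]);fx=np.array([.987,-.16,0]);fy=np.array([.16,.987,0]);z=np.array([0,0,1])
t=env.sense()["position"]
print("cam",(ray(p,[0,0])[0]-c)@fy, "tcp",(t-c)@fy,(t-c)@fx)
for y in(.055,.06,.065,.07): print(y,proj(p,c+y*fy+.092*z),proj(q,c+y*fy+.092*z),proj(q,c+y*fy-.05*fx+.092*z))
print("tcp",proj(p,t),proj(p,t+.027*z),proj(p,t+.06*z),"side",proj(q,t),proj(q,t+.06*z))
E
```

```text
cam 0.13557786535735064 tcp 0.06013366556241866 0.00010774388757421275
0.055 [np.float64(280.9289089686644), np.float64(279.42949547050307)] [np.float64(240.36155979828328), np.float64(241.20507447162322)] [np.float64(243.79485771390443), np.float64(212.85114115164936)]
0.06 [np.float64(271.5455794679899), np.float64(279.4453566011229)] [np.float64(238.60891483409083), np.float64(240.9489504076605)] [np.float64(242.01517538499422), np.float64(212.72055412257913)]
0.065 [np.float64(262.0197629702908), np.float64(279.46145858493526)] [np.float64(236.87182661659642), np.float64(240.69509974034557)] [np.float64(240.2513941501477), np.float64(212.5911338616444)]
0.07 [np.float64(252.34818912169854), np.float64(279.4778069499906)] [np.float64(235.15008893485984), np.float64(240.44349233489066)] [np.float64(238.5033018476879), np.float64(212.46286480114387)]
tcp [np.float64(251.2774904896118), np.float64(279.4938189978647)] [np.float64(271.3545952890448), np.float64(279.66773876005345)] [np.float64(305.2874408374099), np.float64(279.9616851475985)] side [np.float64(250.13118868157426), np.float64(242.09676976568778)] [np.float64(223.74720979740047), np.float64(239.6023424466282)]
```

View pics/w5.png

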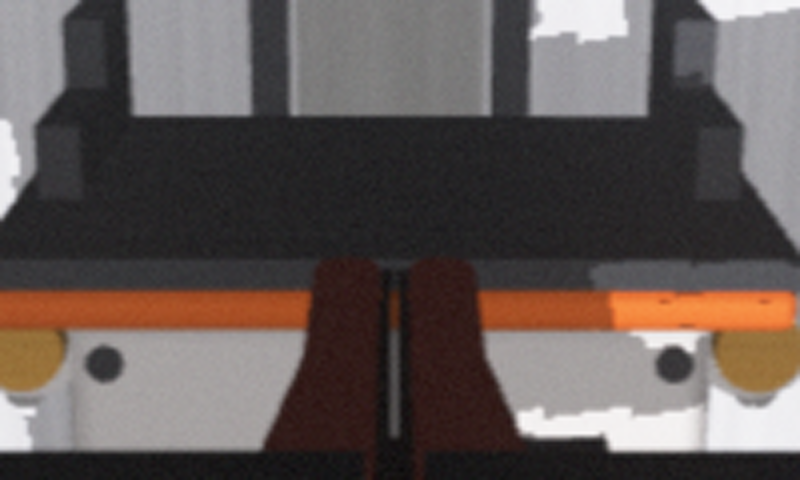

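View pics/s5.png

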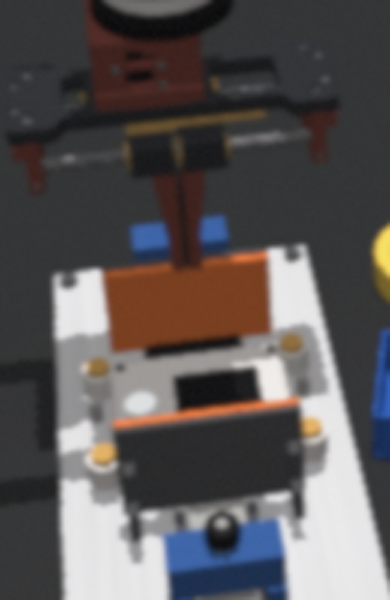

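```bash
python3 - <<'E'
from h import *
q=env.capture("side")
for t in ([.5204,-.1205,.189],[.5268,-.0839,.0669],[.5298,-.0601,.0651]):
  t=np.array(t); print([np.round(proj(q,t+[0,0,d])) for d in(0,.01,.02,.03)])
i=cv2.imread("pics/side2.png");cv2.imwrite("pics/s2z.png",cv2.resize(i[90:290,180:310],None,fx=3,fy=3,interpolation=2))
print(env.sense())
E
```

```text
[array([214., 240.]), array([209., 240.]), array([204., 239.]), array([199., 239.])]
[array([258., 244.]), array([253., 243.]), array([249., 243.]), array([245., 242.])]
[array([250., 242.]), array([246., 242.]), array([241., 241.]), array([237., 241.])]
{'t': 4.8667, 'q': array([-1.77798673e-01, -7.73384645e-02,  1.62105122e+00, -9.07948853e-05,
        1.59792692e+00, -1.75414596e-02]), 'qvel': array([ 0.0005243 ,  0.0006138 ,  0.00168993, -0.00091057, -0.00054791,
       -0.00099982]), 'tau': array([ 7.65556726e-02, -3.69816256e+01, -4.03439963e+01,  7.57486140e-02,
        1.72914786e-02, -9.80338882e-04]), 'position': array([ 0.52973238, -0.06068154,  0.06510212]), 'eef_rot': array([-1.57088625e+00,  4.86015012e-05, -1.60259677e-01]), 'contact_force': array([ 0.53870731, -0.71381646,  0.51832722]), 'moment': array([-0.04247018,  0.08656581, -0.04507078]), 'opening': 0.00451301358690082}
```

View pics/s2z.png

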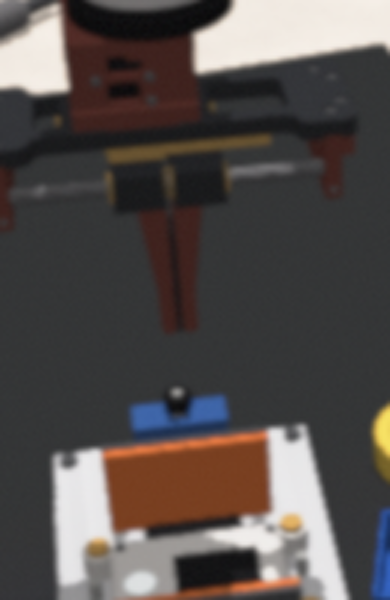

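The pictures disagree with the reported TCP: in both views the visible fingertips end about 28 mm above it. So they are hovering just over the tab's top edge instead of beside its face. I'll back off and check this.

{"method": "apply_moves", "body": {"commands": [[0,[0,-0.012,0],[0,0,0]],[0,[0,-0.02,0],[0,0,0]],[0,[0,-0.02,-0.03],[0,0,0]],[0,[0,-0.02,-0.045],[0,0,0]],[0,[0,-0.02,-0.045],[0,0,0]],[0,[0,0.0,-0.045],[0,0,0]],[0,[0,0.015,-0.045],[0,0,0]],[0,[0,0.015,-0.045],[0,0,0]],[0,[0,0.015,-0.045],[0,0,0]]]}}

```text
t: 5.62
position: [0.5223, -0.1044, 0.0501]
eef_rot: [-1.57, 0.001, -0.16]
contact_force: [-0.5, -0.2, 0.1]
opening: 0.01
```

```bash
python3 - <<'E'
from h import *
q=env.capture("side");p=env.capture("scene");w=env.capture("wrist")
t=env.sense()["position"];print(t)
for n,a in(("side",q),("scene",p),("wrist",w)):print(n,[np.round(proj(a,t+[0,0,d]),1) for d in(0,.01,.02,.03)])
a=cv2.resize(q["color"][150:350,180:310],None,fx=2.9,fy=2.9,interpolation=2)
b=cv2.resize(p["color"][50:250,200:330],None,fx=2.9,fy=2.9,interpolation=2)
cv2.imwrite("pics/c6.png",np.hstack([a,b]));cv2.imwrite("pics/w6.png",w["color"])
E
```

```text
[ 0.52347323 -0.1048082   0.05182478]
side [array([272.1, 245.5]), array([267.9, 245.1]), array([263.6, 244.7]), array([259.2, 244.3])]
scene [array([145.7, 269.9]), array([142.4, 269.9]), array([139.1, 269.9]), array([135.6, 269.9])]
wrist [array([251.2, 279.8]), array([258.1, 279.9]), array([265.6, 280. ]), array([273.9, 280.1])]
```

View pics/c6.png

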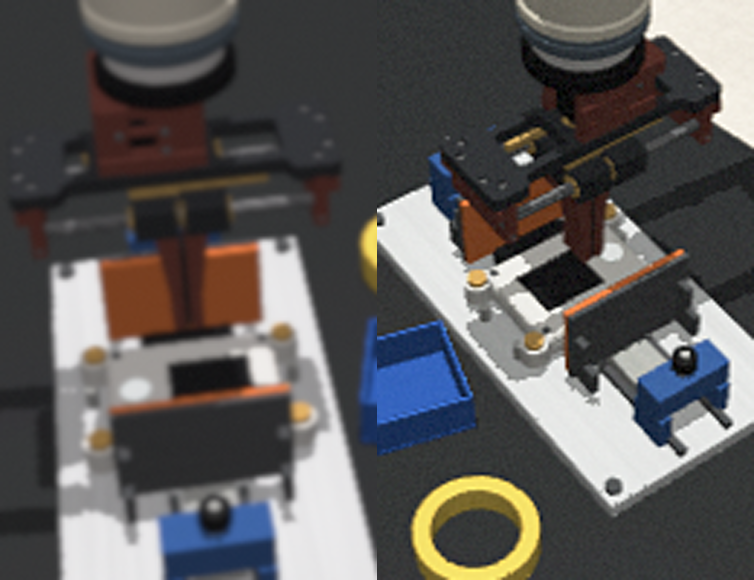

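View pics/w6.png

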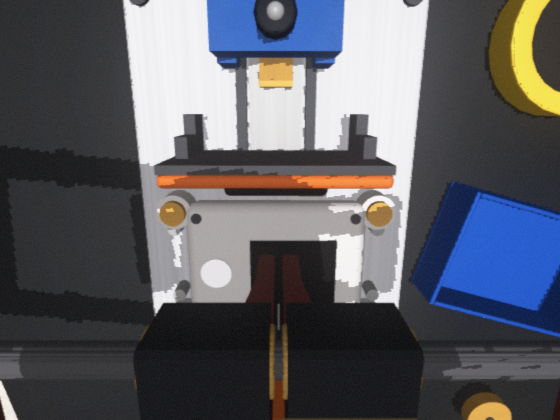

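{"method": "apply_moves", "body": {"commands": [[0,[0,0.006,0],[0,0,0]],[0,[0,0.012,0],[0,0,0]],[0,[0,0.012,0.01],[0,0,0]],[0,[0,0.012,0.022],[0,0,0]],[0,[0,0.012,0.03],[0,0,0]],[0,[0,0.012,0.035],[0,0,0]],[0,[0,0.012,0.04],[0,0,0]],[0,[0,0.012,0.045],[0,0,0]],[0,[0,0.012,0.045],[0,0,0]],[0,[0,0.012,0.045],[0,0,0]]]}}

```text
t: 6.6
position: [0.5294, -0.0616, 0.0381]
eef_rot: [-1.574, 0.0, -0.16]
contact_force: [-1.1, -6.5, -1.4]
opening: 0.003
```

```bash
python3 - <<'E'
from h import *
q=env.capture("side");p=env.capture("scene");w=env.capture("wrist")
s=env.sense();print(s["position"],s["contact_force"],(s["position"]-[.52,-.12,0])@[.16,.987,0])
a=cv2.resize(q["color"][150:350,180:310],None,fx=2.9,fy=2.9,interpolation=2)
b=cv2.resize(p["color"][50:250,200:330],None,fx=2.9,fy=2.9,interpolation=2)
cv2.imwrite("pics/c7.png",np.hstack([a,b]));cv2.imwrite("pics/w7.png",w["color"])
E
```

```text
[ 0.52944521 -0.06152342  0.03807225] [-1.12220746 -4.84262766 -1.16783408] 0.05922762228462115
```

View pics/c7.png

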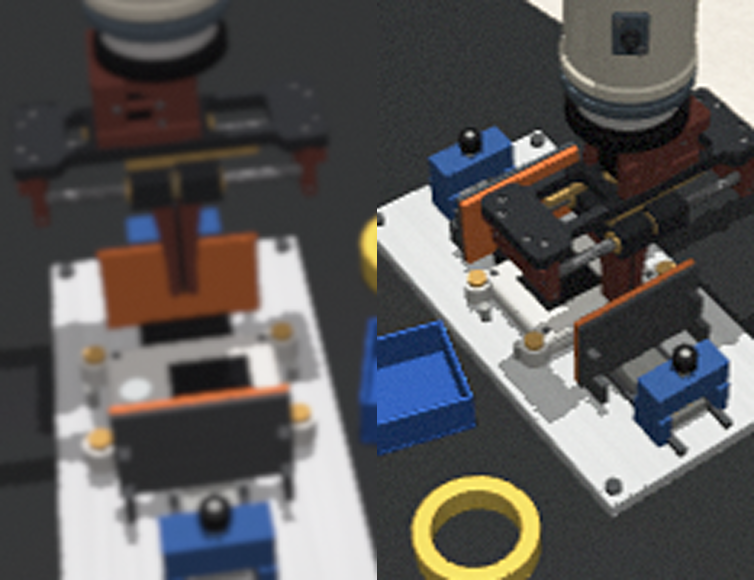

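View pics/w7.png

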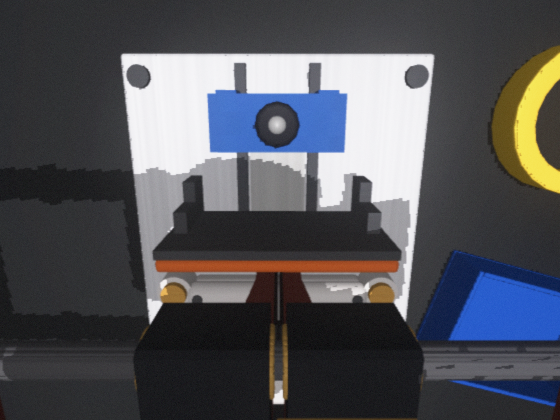

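{"method": "apply_moves", "body": {"commands": [[0,[0,0,0.006],[0,0,0]],[0,[0,0,0.012],[0,0,0]],[0,[0,0,0.018],[0,0,0]],[0,[0,0,0.024],[0,0,0]],[0,[0,0,0.029],[0,0,0]],[0,[0,0,0.029],[0,0,0]],[0,[0,0,0.029],[0,0,0]]]}}

```text
t: 7.33
position: [0.5339, -0.0341, 0.0381]
eef_rot: [-1.576, 0.0, -0.161]
contact_force: [-1.4, -9.4, -1.9]
opening: 0.009
```

```bash
cat > look.py <<'E'
from h import *
import sys
k=sys.argv[1]
q=env.capture("side");p=env.capture("scene");w=env.capture("wrist")
s=env.sense();print(s["t"],s["position"],s["contact_force"],(s["position"]-[.52,-.12,0])@[.16,.987,0])
for l in("tab_left","tab_right"):
    for a in(q,p,w):
        for r in env.place_of(l,a)[:1]: print(l,r["score"],(atz(a,r["pixel"],.07)-[.52,-.12,0])@[.16,.987,0])
a=cv2.resize(q["color"][150:350,180:310],None,fx=2.9,fy=2.9,interpolation=2)
b=cv2.resize(p["color"][50:250,200:330],None,fx=2.9,fy=2.9,interpolation=2)
cv2.imwrite(f"pics/c{k}.png",np.hstack([a,b]));cv2.imwrite(f"pics/w{k}.png",w["color"])
E
python3 look.py 8
```

```text
7.4833 [ 0.53397274 -0.03399863  0.03811533] [-1.81921496 -8.59299214 -1.11654214] 0.08711898912663105
tab_left 0.81 0.10375512950155362
tab_left 0.62 0.10295429088309538
tab_left 0.85 0.09834719163092259
tab_right 0.94 -0.05564163334342752
tab_right 0.74 -0.06703513693633714
```

View pics/c8.png

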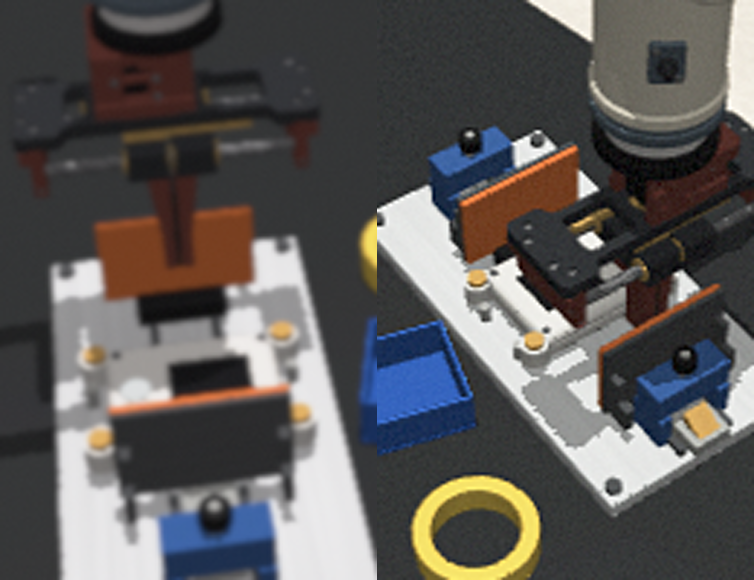

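View pics/w8.png

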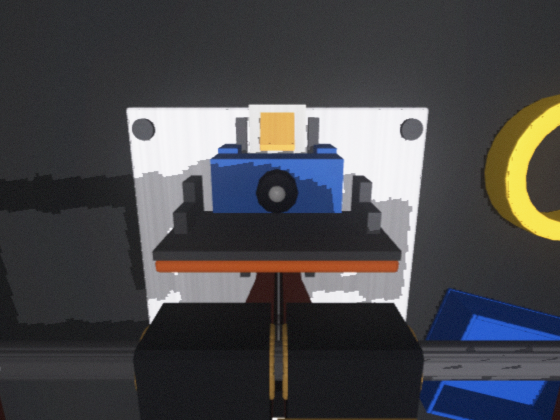

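{"method": "apply_moves", "body": {"commands": [[0,[0,0,-0.006],[0,0,0]],[0,[0,0,-0.012],[0,0,0]],[0,[0,0,-0.018],[0,0,0]],[0,[0,0,-0.03],[0,0,0]],[0,[0,0,-0.05],[0,0,0]],[0,[0,0,-0.075],[0,0,0]],[0,[0,0,-0.085],[0,0,0]],[0,[0,0,-0.085],[0,0,0]]]}}

```text
t: 8.45
position: [0.5206, -0.1176, 0.0383]
eef_rot: [-1.571, -0.0, -0.163]
contact_force: [0.4, -1.1, -0.2]
opening: 0.003
```

```bash
python3 look.py 9
```

```text
8.6 [ 0.5209952  -0.11507231  0.03816815] [-0.60496824  0.42614922 -0.57016617] 0.005022863403264486
tab_left 0.9 0.09401121686017294
tab_left 0.92 0.09143469664908938
tab_left 0.62 0.08920460500477057
tab_right 0.72 -0.060747399896175225
tab_right 0.71 -0.06312214348256526
tab_right 0.61 -0.06241101142272522
```

View pics/c9.png

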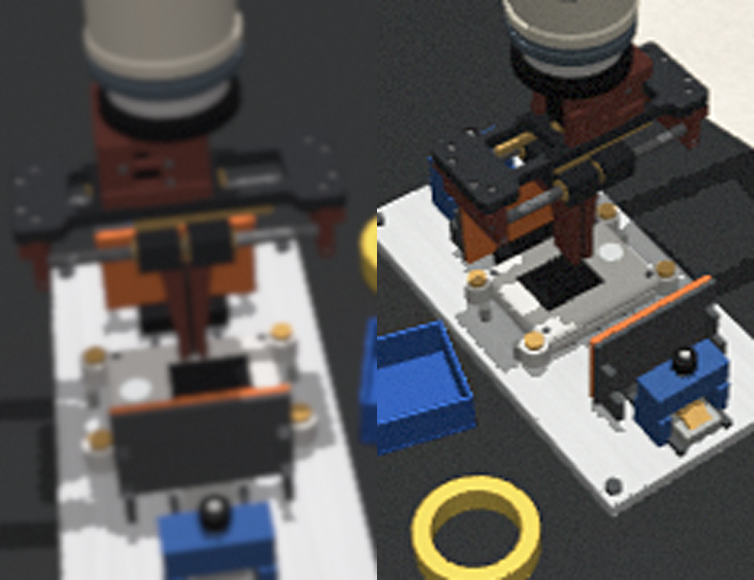

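View pics/w9.png

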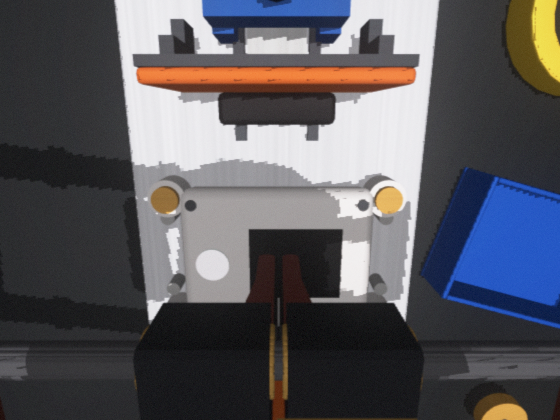

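{"method": "apply_moves", "body": {"commands": [[0,[0,0,-0.015],[0,0,0]],[0,[0,0,-0.03],[0,0,0]],[0,[0,0,-0.042],[0,0,0]],[0,[0,0,-0.048],[0,0,0]],[0,[0,0,-0.054],[0,0,0]],[0,[0,0,-0.06],[0,0,0]],[0,[0,0,-0.066],[0,0,0]],[0,[0,0,-0.072],[0,0,0]],[0,[0,0,-0.078],[0,0,0]],[0,[0,0,-0.084],[0,0,0]],[0,[0,0,-0.089],[0,0,0]],[0,[0,0,-0.089],[0,0,0]],[0,[0,0,-0.089],[0,0,0]]]}}

```text
t: 9.98
position: [0.5086, -0.1905, 0.0383]
eef_rot: [-1.548, 0.002, -0.152]
contact_force: [-0.1, 10.4, 3.9]
opening: 0.005
```

```bash
python3 look.py 10
```

```text
10.1333 [ 0.50724104 -0.19985416  0.03811751] [0.87040682 8.36236169 1.59640664] -0.0808574892916059
tab_left 0.67 0.09539795692322953
tab_right 0.77 -0.08339035369215547
tab_right 0.64 -0.08919106810243002
```

View pics/c10.png

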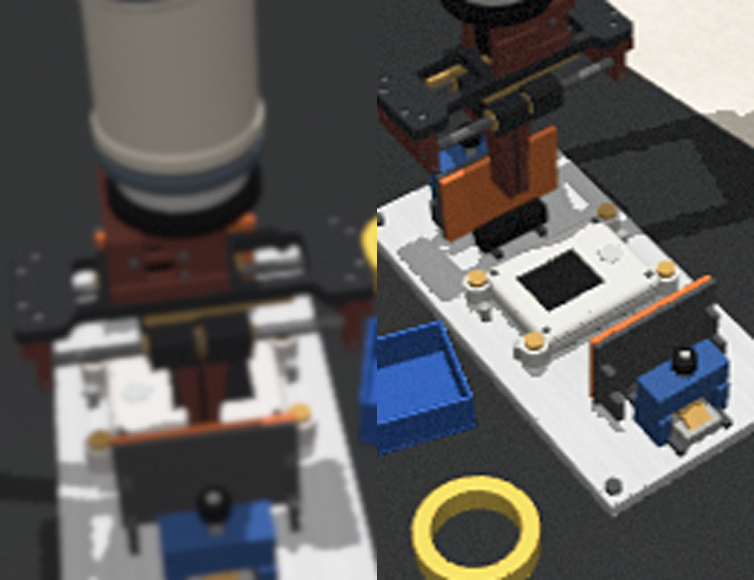

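{"method": "apply_moves", "body": {"commands": [[0,[0,0,0],[0,0,0]],[0,[0,0,0],[0,0,0]]]}}

```text
t: 10.6
position: [0.5071, -0.2009, 0.0381]
eef_rot: [-1.566, 0.0, -0.158]
contact_force: [1.0, 7.7, 2.1]
opening: 0.007
```

```bash
python3 look.py 11
```

```text
10.75 [ 0.50710662 -0.20092417  0.038143  ] [0.64448515 8.01155458 1.84156518] -0.08193509409892143
tab_left 0.89 0.09259596008938106
tab_right 0.75 -0.09283851009604503
tab_right 0.9 -0.09264683931731775
```

View pics/c11.png

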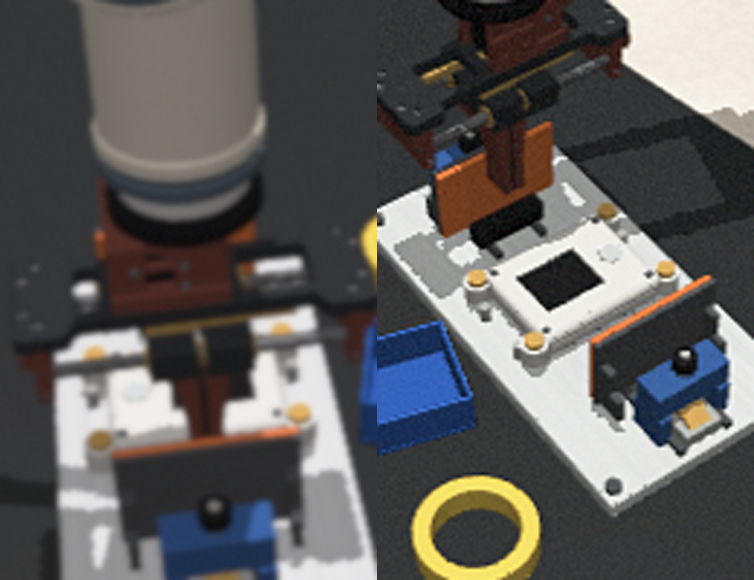

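{"method": "apply_moves", "body": {"commands": [[0,[0,0,-0.003],[0,0,0]],[0,[0,0,-0.006],[0,0,0]],[0,[0,0,-0.007],[0,0,0]],[0,[0,0,-0.007],[0,0,0]],[0,[0,0,-0.007],[0,0,0]],[0,[0,0,-0.007],[0,0,0]]]}}

```text
t: 11.55
position: [0.506, -0.2079, 0.0381]
eef_rot: [-1.566, 0.0, -0.158]
contact_force: [1.4, 7.9, 1.9]
opening: 0.008
```

```bash
python3 look.py 12
```

```text
11.7 [ 0.5059823  -0.2078113   0.03813894] [0.43335053 7.74221772 1.94177879] -0.08891258595388611
tab_left 0.59 0.059727607890537084
tab_left 0.83 0.08810544615532354
tab_right 0.62 -0.09786030779876762
tab_right 0.73 0.03173677060170607
```

View pics/c12.png

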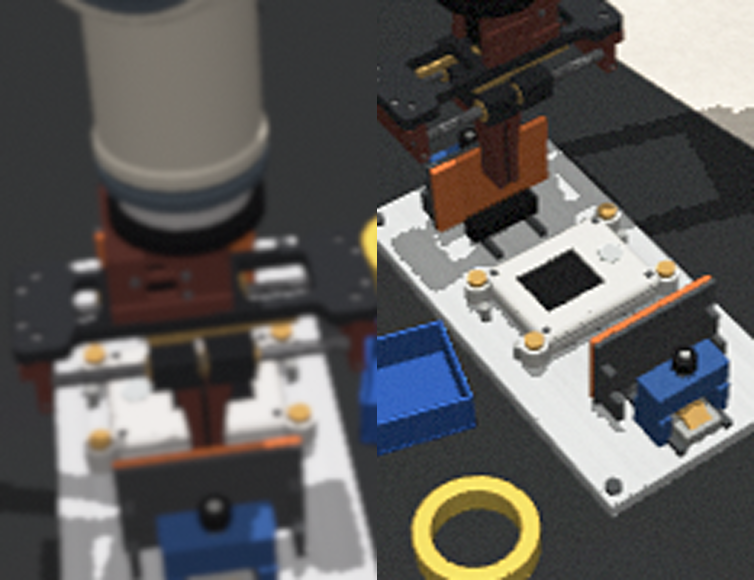

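{"method": "apply_moves", "body": {"commands": [[0,[0,0,0.006],[0,0,0]],[0,[0,0,0.012],[0,0,0]],[0,[0,0,0.018],[0,0,0]],[0,[0,0,0.03],[0,0,0]],[0,[0,0,0.05],[0,0,0]],[0,[0,0,0.075],[0,0,0]],[0,[0,0,0.088],[0,0,0]],[0,[0,0,0.088],[0,0,0]],[0,[0,-0.04,0.088],[0,0,0]],[0,[0,-0.08,0.088],[0,0,0]],[0,[0,-0.12,0.088],[0,0,0]],[0,[0,-0.16,0.088],[0,0,0]],[0,[0,-0.16,0.088],[0,0,0]],[0,[0,-0.16,0.088],[0,0,0]]]}}

```text
t: 13.17
position: [0.5208, -0.1249, 0.2017]
eef_rot: [-1.572, -0.006, -0.161]
contact_force: [0.1, -0.3, -0.4]
opening: 0.006
```

```bash
python3 look.py 13; python3 - <<'E'
from h import *
p=env.capture("side")
for l,z in dict(shell_mid=.031,tray_mid=.0175,motor_mid=.015,tape_mid=.012).items():
    print(l,[(r["score"],atz(p,r["pixel"],z)) for r in env.place_of(l,p)[:1]])
E
```

```text
13.3167 [ 0.51885728 -0.12399914  0.19602472] [ 0.3777553   0.60555325 -0.45823065] -0.004129985116625559
tab_left 0.65 0.08856048260442755
tab_left 0.91 0.09458117927153725
tab_left 0.88 0.08881439666428839
tab_right 0.64 -0.09344155889157527
tab_right 0.56 -0.08949816984249753
tab_right 0.37 -0.10102574079867829
shell_mid [(0.97, array([ 0.5238132 , -0.11374555,  0.031     ]))]
tray_mid [(0.95, array([ 0.67247707, -0.13968268,  0.0175    ]))]
motor_mid [(0.84, array([ 0.65565578, -0.26928968,  0.015     ]))]
tape_mid [(0.76, array([ 0.70187113, -0.02685625,  0.012     ]))]
```

View pics/c13.png

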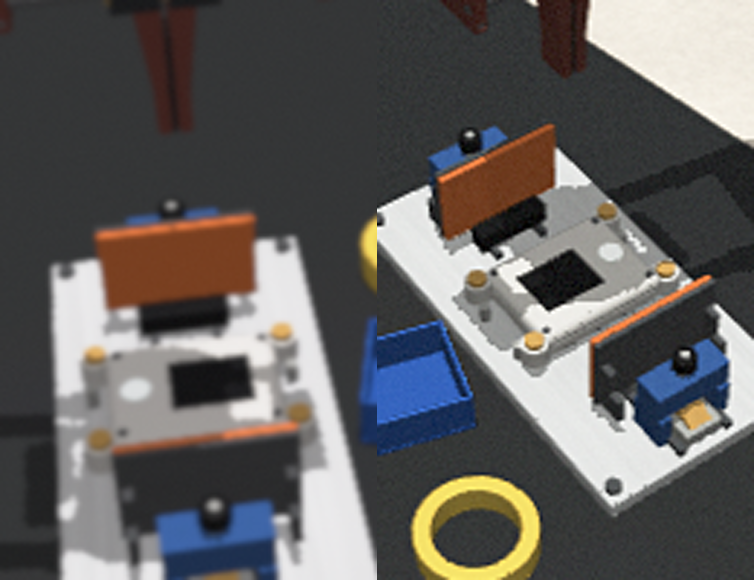

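View pics/w13.png

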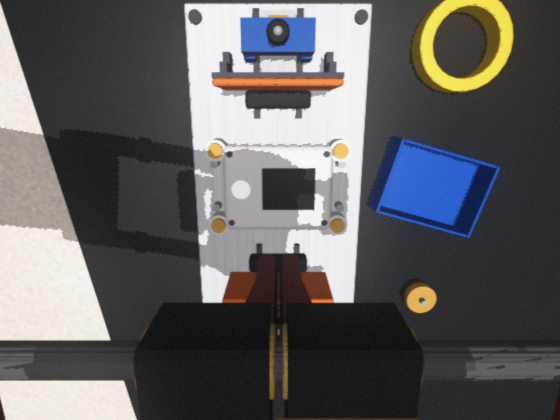

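Both clamps hold at about 30 mm with the arm clear and at rest above the fixture. The shell, tray, motor and tape look unmoved, so I'm handing in.

```bash
python3 - <<'E'
from h import *
print(np.abs(env.sense()["qvel"]).max());print(env.finish_job())
E
```

```text
0.002246066429203734
the job is handed in; nothing more can be done
None
```

Both clamps are open and latched. I pushed each orange tab outward on its inner face with the closed fingers to about 39–40 mm, then let it spring back.

**Last checks:**
- **Clamps:** pictures from all three cameras, taken with the arm clear, put both slides at roughly 30 mm. Five of the six tab readings fell between 28.5 and 34.5 mm. The sixth, a low-confidence wrist view of the right tab (score 0.37), gave 41 mm, probably because the fingers partly hid it, so I ignored it.
- **Shell, tray, motor and tape:** they read within about 6 mm of their first positions, which is about as well as the finder repeats. In the pictures they look unmoved.
- **Robot:** the fingers were clear above the fixture (TCP reading about 196 mm), contact force was at noise level (under 1 N), and the arm was still. The clock read about 13.4 s.

**What disagreed:** the fingertips showed about 25 mm above the reported TCP in the pictures. My first approach on the left tab therefore passed just over its top edge, without any contact. I backed off, went lower by the pictures and pushed from there. On the right tab the first push stopped short at about 33 mm, so I pushed 7 mm further before releasing.

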